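# Snap the axle clip home with the fork tool

### The job

The split copper clip lies loose on the deck of the hand-cranked drive base, its mouth towards the steel axle. Take the fork tool from its wooden rest and slide the clip with it along the deck into the groove under the axle's head: the axle is sprung and gives way, so keep pushing gently until the clip snaps fully home, stop as soon as you feel the snap, and never ram it or drive the axle on. Then stand the fork back in its rest and let go; do not touch the clip with the gripper, and leave the mug, tomato and salt shaker alone.

Things in the scene. Friction and masses are not known exactly. Their poses are not given: they have to be found in the camera images.
- drive_base: Fixed drive base: white box with grey flat deck, 196 x 112 mm, deck top 40 mm above the worktop. Origin on the worktop straight under the axle's rest position; its +x axis points to the blue crank wheel (26 mm radius, centre at x = +72 mm, crank knob up to 33 mm above the deck) and is the direction in which the clip must be pushed and in which the axle gives way. The deck reaches from x = -87 to +103 mm and y = -53 to +53 mm.
- axle_center (a point): Centre of the steel axle at deck height; it moves with the axle. Axle: upright, neck 12 mm diameter, groove from the deck up to 8 mm above it, then a head 18 mm in diameter and 6 mm high (top 14 mm above the deck).
- axle (a joint): Slide of the axle along the base's +x, 0 at rest, end stop 0.020 m; a weak spring, 0.5 N per mm, pushes it back. The clip snaps on at a push of about 5 to 8 N (varies with friction), the axle having given way 9 to 16 mm; then it springs back 5 to 10 mm into the clip. With the clip home, pushing the axle beyond 12 mm overdrives it. It returns to 0 when the fork is withdrawn.
- clip: Split clip of copper-coloured spring metal, C-shaped like an E-clip, 6 mm thick, lying flat on the deck; overall 29 mm long and 36 mm wide. Origin on its underside, where the axle's centre stands when the clip is home; mouth towards its +x. Its straight back (36 mm wide) ends at x = -19 mm; jaw tips at x = +10 mm; the mouth is 7 mm wide and its two sprung jaws spread over the neck.
- clip_center (a point): The clip's origin (see clip): coincides in plan with axle_center when home. At the snap the felt push falls at once by more than a third. A fork that rubs on the deck can double the force felt; the push on the clip itself must stay under 20 N.
- fork: Loose fork tool, 0.16 kg, standing on its flat sole: steel blade 8 mm thick and 52 mm wide from x = -30 to +50 mm, then two prongs to x = +68 mm with a gap of 40 mm between them (slightly flared at the tips) that takes the clip's back; the cross face at x = +50 mm pushes the back. Red upright handle centred on the origin, 14 mm along x by 30 mm along y, from 13 mm to 74 mm above the sole. Origin under the handle on the sole; +x to the prongs.
- fork_rest: Fixed shallow wooden tray, 122 x 72 mm, walls 4 mm thick and 10 mm high, floor 4 mm above the worktop. Origin on the worktop under its centre. The fork starts in it with its origin about 15 mm behind the tray's centre (-x of the tray) and its prongs to the tray's +x.
- mug: Bystander: spotted mug, 91 mm high, 82 mm across, handle out to 114 mm. Origin under its centre.
- tomato: Bystander: tomato, 70 mm. Origin under its centre.
- salt: Bystander: salt shaker, 44 mm across, 90 mm high. Origin under its centre.
Mind the look-alikes: they are no part of the job. What is meant by the clip is not pink, purple or white, and is the smaller of those in its own colour.

How it is judged:
By the outcome, as a careful person would: the job done as asked, in the order asked, and still so for the second after the job is handed in, with the robot touching nothing.
It also fails if it takes over 58 s, if anything falls off the work surface, if the arm or the gripper's body presses on something with over 40 N, if the wrist force passes 120 N, or if a joint passes its speed limit or range.

### The arm

A 6-joint arm with a two-finger parallel gripper is mounted at the origin on a cart in front of the work surface, level with it; the furniture and walls round the work are solid. World frame = base frame: x ahead of the robot, y to its left, z up, the work surface at z = 0. Lengths are in mm, angles in rad, forces in N, time in s.
With the tool pointing down it reaches from about 300 to 825 mm from the base axis. Payload 5.4 kg.
Tool frame: the origin (TCP) lies between the finger pads; the fingertips stand 14 mm ahead of it and the grasp point (between the pads) lies 5 mm behind it (bot.tip_extent is the distance from the TCP to the fingertips, in mm); z points along the fingers, y is the direction in which the jaws open and shut (so a half turn about z gives the same grasp; the last joint's range is limited). The gripper opens to 92 mm and grips with 3 to 60 N. Pads are 20 mm wide; open, the fingers measure 128 mm over their backs; the gripper's body (75 mm by 189 mm) begins 69 mm behind the grasp point.
Start: joints at [-0.21, 0.158, 1.597, -0, 1.386, -0.21], TCP at [574.984, -0.018, 228.601] pointing down, gripper open.
Joint ranges: [-2.91, 2.91], [-0.94, 2.29], [0.18, 2.7], [-1.29, 4.43], [0.17, 2.64], [-3, 3]. Speed limits (rad/s): [2.57, 2.57, 3.14, 3.14, 3.14, 3.14].

### API

Orientations are given as a unit quaternion [x, y, z, w].
In Python, from station import bot gives the robot as it stands. Calls block until the motion is done:
- bot.move_ptp(position, orientation): joint-space move of the TCP to a pose.
- bot.line_to(position, speed=150, rotation=None): straight line of the TCP; rotation=None keeps the orientation; speed is the mean speed in mm/s.
- bot.movej(angles): joint-space move.
- bot.grip(opening, strength=None): finger opening in mm; strength is the grip in N (None keeps the last); returns when the fingers have stopped.
- bot.hold(seconds).
- bot.ik(position, orientation): joint angles nearest the present ones, or None.
- bot.camera(name): name is "scene" or "side" or "wrist"; returns the picture (384x512x3 uint8, red, green, blue); there is no depth.
- bot.camera_info(name): a dict with "fx", "fy", "cx", "cy" (pixels), "camera_from_world" (4x4, takes a point from world to camera coordinates). Camera axes: x right, y down, z forward; pixel columns grow to the right and rows downward; lengths in mm; the calibration is good to about 2 mm. The wrist camera is an equidistant fisheye: a pixel r from the principal point sees the ray r / f radians off the axis. A picture is of the moment at which its call begins: read the wrist's pose just before it. camera_info takes no time and is no camera call; for the wrist camera it gives the pose at the moment of the call.
A pose or a line that the arm cannot do raises bot.MotionError and nothing moves.
- bot.sign_off(): hands the job in, once; it reports no verdict.
Readings, each from a call of its own:
- bot.read_clock(): time.
- bot.read_q(): joint angles.
- bot.read_dq(): joint speeds.
- bot.read_joint_torque(): joint torques, N m.
- bot.read_eef_pos(): TCP position.
- bot.read_tcp_rot(): TCP orientation.
- bot.read_ft_force(): force on the tool from outside, world axes, zero at the start.
- bot.read_wrist_torque(): the same for the moment, N m.
- bot.read_finger_gap(): finger opening in mm.
Only numpy, scipy, OpenCV 4.12 (cv2) and the standard library are available. Lean on these libraries where they do the work, as an engineer would, in place of code of your own. Each camera call takes 0.05 s, during which the arm holds its last target.

## Working session

There is one attempt and no reset: what is moved stays moved. The work goes in short steps, each a Python script; the robot and the scene stay as the last script left them, time stands still between calls to the robot, and variables do not carry over. Pictures are saved under pics/ and viewed, and the job is handed in when it is done.

```bash
ls; mkdir -p pics
python3 - <<'E'
from station import bot
import cv2,numpy as np
for n in ["scene","side","wrist"]:
    i=bot.camera_info(n); im=bot.camera(n); cv2.imwrite(f"pics/{n}0.png",im[:,:,::-1])
    print(n,i["fx"],i["fy"],i["cx"],i["cy"]);print(np.round(i["camera_from_world"],3))
print(bot.read_clock(),bot.read_tcp_rot(),bot.read_ft_force(),bot.tip_extent)
E
```

```text
pics
scene 384.31207681870825 384.31207681870825 258.5070133656811 184.7959023843439
[[ 7.14000e-01 -7.00000e-01 -3.00000e-03 -3.95262e+02]
 [-5.42000e-01 -5.50000e-01 -6.36000e-01  3.19272e+02]
 [ 4.44000e-01  4.55000e-01 -7.72000e-01  6.64465e+02]
 [ 0.00000e+00  0.00000e+00  0.00000e+00  1.00000e+00]]
side 380.87992031667517 380.87992031667517 247.91836354090646 188.4635292899604
[[-9.25000e-01 -3.81000e-01 -1.00000e-02  5.00044e+02]
 [-2.01000e-01  5.08000e-01 -8.38000e-01  1.66751e+02]
 [ 3.24000e-01 -7.73000e-01 -5.46000e-01  7.31938e+02]
 [ 0.00000e+00  0.00000e+00  0.00000e+00  1.00000e+00]]
wrist 297.3186396354542 297.3186396354542 254.98894634576342 196.2172429880489
[[ 1.00000e+00 -1.00000e-03 -3.00000e-03 -5.73028e+02]
 [ 0.00000e+00 -9.67000e-01  2.53000e-01 -2.89660e+01]
 [-3.00000e-03 -2.53000e-01 -9.67000e-01  3.91234e+02]
 [ 0.00000e+00  0.00000e+00  0.00000e+00  1.00000e+00]]
0.15 [ 7.07110341e-01  7.07102871e-01 -3.84221810e-04 -5.89671640e-04] [-0.26148947  0.19649162 -0.57723567] 14.0
```

View pics/scene0.png

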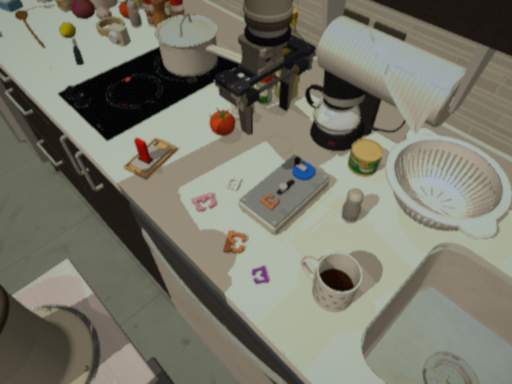

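View pics/side0.png

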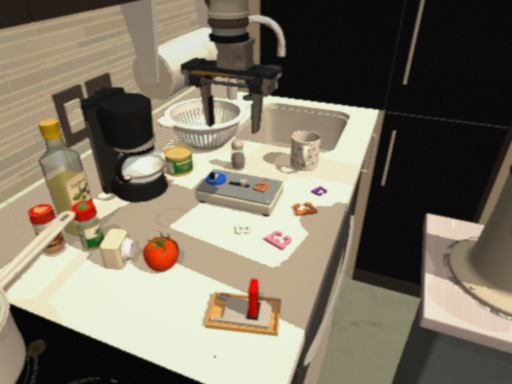

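View pics/wrist0.png

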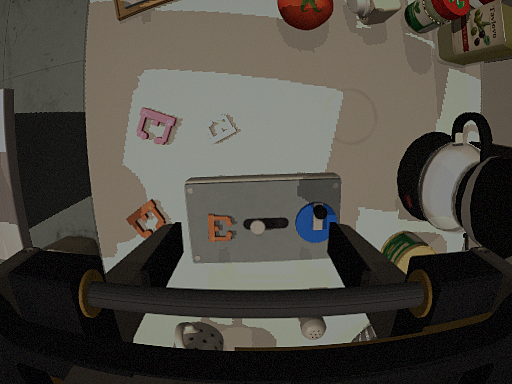

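Copper candidates are the clip on the deck (wrist 220,228; scene 270,200) and a larger copper one on the counter (wrist 147,218; scene 235,242). Pink (wrist 156,125), white (wrist 223,127) and purple (scene 261,274) are ruled out by colour. I'll check the choice in a crop.

```bash
cat > h.py <<'E'
import numpy as np,cv2
from scipy.spatial.transform import Rotation as R
def ray(info,u,v,fish=False):
    T=np.array(info["camera_from_world"]);x=(u-info["cx"])/info["fx"];y=(v-info["cy"])/info["fy"]
    if fish:
        r=np.hypot(x,y); d=np.array([x/r*np.sin(r),y/r*np.sin(r),np.cos(r)]) if r>1e-9 else np.array([0,0,1.])
    else: d=np.array([x,y,1.])
    return -T[:3,:3].T@T[:3,3], T[:3,:3].T@d
def onz(info,u,v,z,fish=False):
    o,d=ray(info,u,v,fish); return o+d*(z-o[2])/d[2]
E
python3 - <<'E'
import cv2,numpy as np
from h import *
from station import bot
w=cv2.imread("pics/wrist0.png");s=cv2.imread("pics/scene0.png");d=cv2.imread("pics/side0.png")
a=cv2.resize(w[165:275,120:350],(790,378),interpolation=cv2.INTER_CUBIC)
b=cv2.resize(s[130:190,110:190],(280,210),interpolation=cv2.INTER_CUBIC)
c=cv2.resize(d[275:340,195:290],(307,210),interpolation=cv2.INTER_CUBIC)
o=np.zeros((590,790,3),np.uint8);o[:378]=a;o[380:590,:280]=b;o[380:590,300:607]=c
cv2.imwrite("pics/crop0.png",o)
i=bot.camera_info("wrist")
for n,z,f,u,v in [("wrist",40,1,220,228),("wrist",52,1,257,228),("wrist",45,1,316,223),("scene",40,0,270,200),("scene",10,0,151,158)]:
    print(n,u,v,np.round(onz(bot.camera_info(n),u,v,z,f),1))
print("side tray",onz(bot.camera_info("side"),243,313,8))
E
```

```text
wrist 220 228 [529.8 -60.2  40. ]
wrist 257 228 [575.7 -55.4  52. ]
wrist 316 223 [648.2 -52.   45. ]
scene 270 200 [535.9 -54.4  40. ]
scene 151 158 [433.5 264.9  10. ]
side tray [435.38533914 277.91602197   8.        ]
```

View pics/crop0.png

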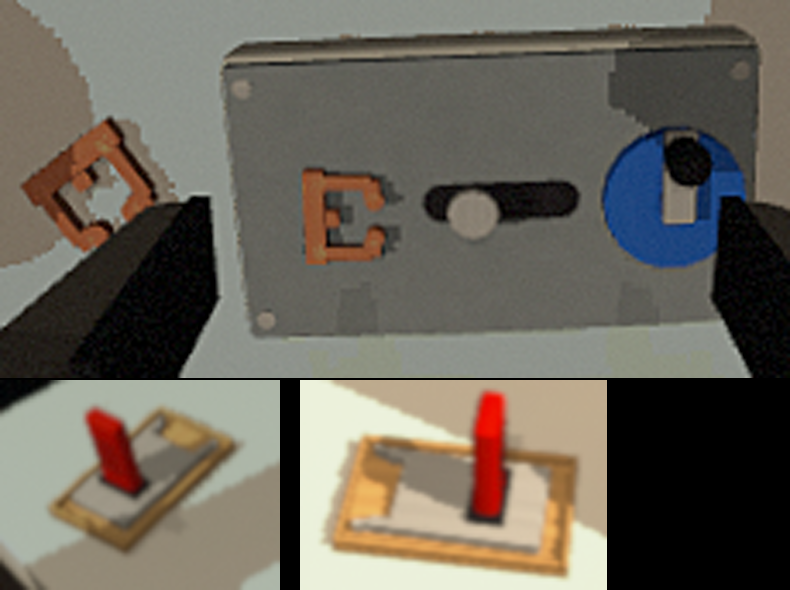

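The crop shows the small copper E-clip on the deck, with its mouth towards the steel axle, so the choice is confirmed. Next are close views of the base and the tray.

Run:
```python
from station import bot
import cv2,numpy as np,pickle
q=[0.70710678,0.70710678,0,0]
out={}
for n,p in [("base",[552,-100,145]),("tray",[434,235,150])]:
    bot.move_ptp(p,q); bot.hold(0.2)
    i=bot.camera_info("wrist"); im=bot.camera("wrist"); cv2.imwrite(f"pics/{n}1.png",im[:,:,::-1]); out[n]=i
    print(n,bot.read_clock(),bot.read_eef_pos(),bot.read_q())
pickle.dump(out,open("infos.pkl","wb"))
```

```text
base 0.9917 [553.16378127 -99.17538303 146.44788315] [-3.92531040e-01  1.99365043e-01  1.71870650e+00  2.35804574e-04
  1.22092633e+00 -3.94325165e-01]
tray 2.575 [434.49736517 234.37573919 149.99139488] [ 2.49401357e-01  2.32113117e-02  1.90333613e+00 -6.95605613e-05
  1.21503303e+00  2.50732920e-01]
```

View pics/base1.png

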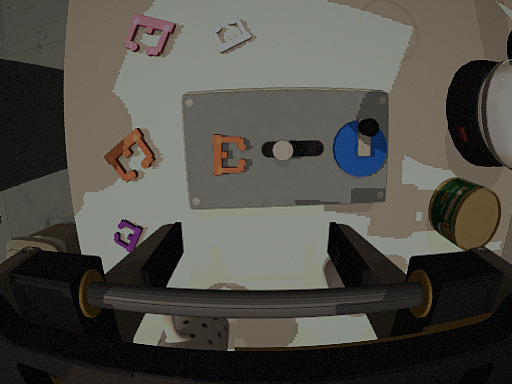

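View pics/tray1.png

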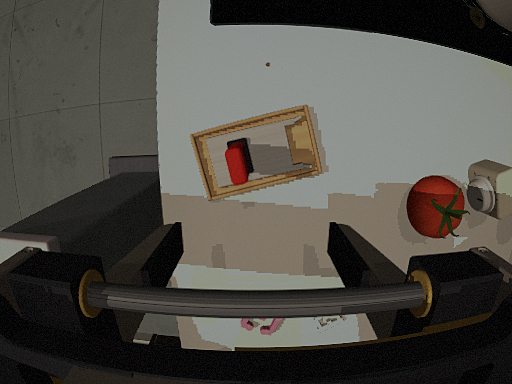

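Base1 shows the clip at (230,156), the axle head at (283,150) and the wheel at (360,148). Tray1 shows the tray with corners at about (191,135), (305,106), (320,173) and (211,200), and the red handle at (237,163). I'll measure these by masks.

Run:
```python
import pickle
from h import *
I=pickle.load(open("infos.pkl","rb"))
b=cv2.imread("pics/base1.png");t=cv2.imread("pics/tray1.png")
hb=cv2.cvtColor(b,cv2.COLOR_BGR2HSV);ht=cv2.cvtColor(t,cv2.COLOR_BGR2HSV)
def comps(m,box,mn=40):
    x0,y0,x1,y1=box;mm=np.zeros_like(m);mm[y0:y1,x0:x1]=m[y0:y1,x0:x1]
    cs,_=cv2.findContours(mm,cv2.RETR_EXTERNAL,cv2.CHAIN_APPROX_NONE)
    return sorted([c for c in cs if cv2.contourArea(c)>mn],key=lambda c:-cv2.contourArea(c))
def w(i,c,z): return np.array([onz(i,u,v,z,True)[:2] for u,v in c.reshape(-1,2).astype(float)],np.float32)
ib=I["base"];it=I["tray"]
c=comps(cv2.inRange(hb,(3,90,60),(20,255,255)),(200,120,258,190))[0]
W=w(ib,c,46); r=cv2.minAreaRect(W);print("clip rect",r);
back=W[W[:,0]<np.percentile(W[:,0],30)];print("clip bbox",W.min(0),W.max(0))
c=comps(cv2.inRange(hb,(100,120,60),(130,255,255)),(320,110,400,190))[0];
print("wheel z?",[cv2.minEnclosingCircle(w(ib,c,z)) for z in (40,50)])
# axle head: bright, low sat
g=cv2.cvtColor(b,cv2.COLOR_BGR2GRAY)
for c in comps(cv2.inRange(g,125,255),(268,135,300,166),30): print("axle",cv2.boundingRect(c),cv2.minEnclosingCircle(w(ib,c,54)))
for c in comps(cv2.inRange(g,0,45),(255,130,330,170),30): print("slot",cv2.boundingRect(c),cv2.minAreaRect(w(ib,c,40)))
# deck
dk=cv2.inRange(hb,(0,0,70),(180,40,135))
for c in comps(dk,(170,80,400,220),2000)[:1]:
    print("deck",cv2.boundingRect(c),cv2.minAreaRect(w(ib,cv2.convexHull(c),40)))
# tray
m=cv2.inRange(ht,(8,80,60),(28,255,255))
for c in comps(m,(180,95,335,210),100)[:2]:
    print("tray",cv2.boundingRect(c),cv2.minAreaRect(w(it,cv2.convexHull(c),10)))
m=cv2.inRange(ht,(0,150,60),(6,255,255))|cv2.inRange(ht,(174,150,60),(180,255,255))
for c in comps(m,(180,95,335,210),50)[:2]: print("handle",cv2.boundingRect(c),cv2.minAreaRect(w(it,c,78)),cv2.minAreaRect(c))
o=np.zeros((590,790,3),np.uint8)
a=cv2.resize(b[80:215,175:400],None,fx=3,fy=3,interpolation=cv2.INTER_CUBIC);o[:a.shape[0],:a.shape[1]]=a[:590,:790]
cv2.imwrite("pics/b1c.png",o[:410]); cv2.imwrite("pics/t1c.png",cv2.resize(t[95:210,180:335],None,fx=5,fy=5,interpolation=cv2.INTER_CUBIC))
```

```text
clip rect ((529.9332885742188, -58.40716552734375), (28.555076599121094, 34.50218200683594), 0.26383355259895325)
clip bbox [515.58453 -75.69098] [544.1693   -41.221832]
wheel z? [((650.0889892578125, -51.98992919921875), 27.263612747192383), ((646.3736572265625, -51.09197998046875), 26.226173400878906)]
slot (289, 140, 35, 17) ((598.6253051757812, -52.964778900146484), (30.627901077270508, 14.083998680114746), 3.7288293838500977)
slot (262, 142, 14, 16) ((564.4690551757812, -54.378257751464844), (13.441473960876465, 11.25172233581543), 86.84645080566406)
deck (181, 90, 207, 120) ((583.1866455078125, -53.73662567138672), (190.31581115722656, 107.58683013916016), 1.8900353908538818)
tray (190, 105, 132, 96) ((435.1387634277344, 272.0137023925781), (121.24441528320312, 71.64350128173828), 14.348088264465332)
handle (225, 142, 23, 43) ((418.898193359375, 271.3714599609375), (14.371984481811523, 32.7530632019043), 7.807606220245361) ((235.59991455078125, 163.2794189453125), (41.698577880859375, 18.565032958984375), 81.63410949707031)
```

View pics/b1c.png

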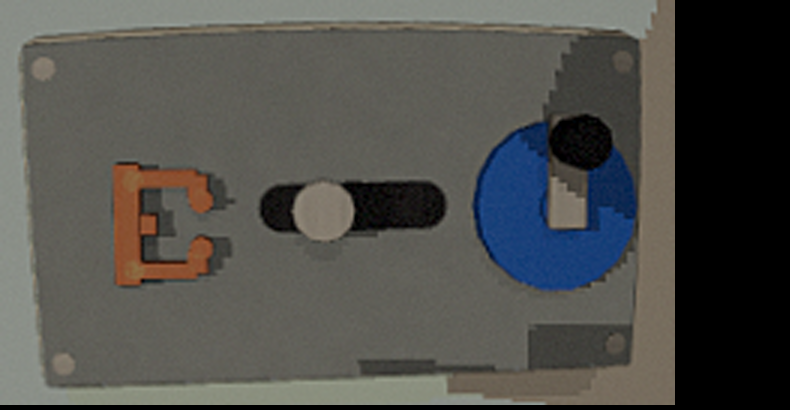

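View pics/t1c.png

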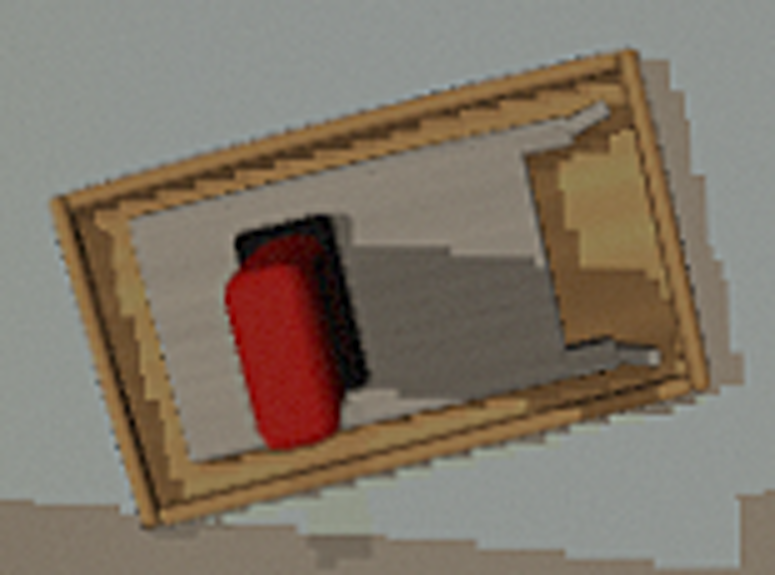

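Base and tray sizes agree with the spec: the deck measures 190 x 107.6 and the tray 121 x 71.6. Next I compute the fork pose from its blade edges.

Run:
```python
import pickle
from h import *
I=pickle.load(open("infos.pkl","rb"));it=I["tray"];ib=I["base"]
P={k:onz(it,180+u/5-.4,95+v/5-.4,12,True)[:2] for k,(u,v) in dict(bl=(130,215),br=(190,462),fl=(525,152),fr=(565,348),tl=(607,107),tr=(658,357)).items()}
for k in P: print(k,P[k].round(1))
for a,b in [("bl","br"),("fl","fr"),("tl","tr")]:
    d=P[a]-P[b];print(a,b,np.linalg.norm(d).round(1),"yaw",np.degrees(np.arctan2(-d[0],d[1])).round(2))
print("handle top", [onz(it,180+u/5-.4,95+v/5-.4,78,True)[:2].round(1) for u,v in ((232,270),(310,262),(340,430),(265,447))])
print("axle", onz(ib,175+324/3-.33,80+211/3-.33,54,True))
T=np.array(it["camera_from_world"]);print("cam",-T[:3,:3].T@T[:3,3])
```

```text
bl [384.7 288.1]
br [395.6 237.6]
fl [462.9 300.1]
fr [471.5 261. ]
tl [479.2 309.4]
tr [490.6 259.3]
bl br 51.7 yaw 12.09
fl fr 40.1 yaw 12.31
tl tr 51.4 yaw 12.83
handle top [array([411.6, 283.1]), array([423.6, 284.2]), array([428.1, 257.8]), array([416.2, 255.1])]
axle [576.03769862 -53.63328444  54.        ]
cam [434.3427     304.88405301 306.12490039]
```

```bash
cat >> h.py <<'E'
def quat(yawdeg): return (R.from_euler("z",yawdeg,degrees=True)*R.from_quat([0.70710678,0.70710678,0,0])).as_quat()
E
python3 - <<'E'
from station import bot
from h import *
q=quat(12.6)
bot.grip(46,45)
bot.move_ptp([419.7,269.6,115],q)
print(bot.read_ft_force(),bot.read_eef_pos())
bot.line_to([419.7,269.6,37],80)
print(bot.read_ft_force(),bot.read_eef_pos(),bot.read_finger_gap())
bot.grip(8,45); bot.hold(0.2)
print(bot.read_ft_force(),bot.read_eef_pos(),bot.read_finger_gap())
bot.line_to([419.7,269.6,110],80);bot.hold(.3)
print(bot.read_ft_force(),bot.read_eef_pos(),bot.read_finger_gap(),bot.read_wrist_torque())
for n in ["wrist","side","scene"]:
    cv2.imwrite(f"pics/{n}2.png",bot.camera(n)[:,:,::-1])
print(bot.read_clock())
E
python3 - <<'E'
import cv2,numpy as np
w=cv2.imread("pics/wrist2.png");d=cv2.imread("pics/side2.png")
o=np.hstack([w[0:384,60:460],cv2.resize(d[200:340,160:306],(400,384))]);cv2.imwrite("pics/c2.png",o)
E
```

```text
[0.32066888 0.09309552 0.51566374] [418.56819739 269.68920973 114.00510693]
[-0.06880307  0.07071593  0.2167215 ] [420.21594058 269.79564859  37.54498911] 46.32863010494079
[-0.92049401 -0.65115132  2.20261854] [419.75360007 269.63787096  37.10042496] 13.753754867073157
[-0.4408682  -0.22255494 -0.745801  ] [419.54177026 269.5238115  109.70079657] 13.94530999438853 [-0.01530376 -0.01233077 -0.0220474 ]
7.1333
```

View pics/c2.png

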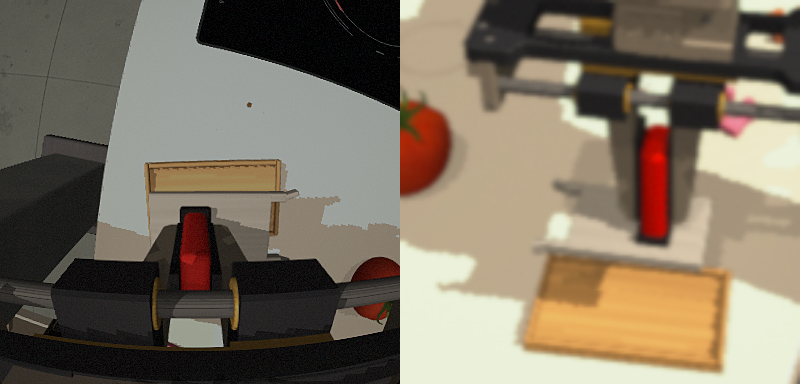

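The wrist and side views show the fork held upright and square. The wrist view has its left blade edge at rows 192–193, from u=208 to u=330. I check its lateral offset and tilt in hand.

Run:
```python
from station import bot
from h import *
i=bot.camera_info("wrist"); p=bot.read_eef_pos(); r=R.from_quat(bot.read_tcp_rot())
w=cv2.imread("pics/wrist2.png"); cv2.imwrite("pics/c2b.png",cv2.resize(w[170:270,190:380],None,fx=4,fy=4,interpolation=cv2.INTER_CUBIC))
c,s=np.cos(np.radians(12.6)),np.sin(np.radians(12.6))
for u,v in [(212,191.5),(240,191.5),(270,191.5),(300,191.5),(325,191.5)]:
    x=onz(i,u,v,p[2]-25,True)-p; print(u,np.round([c*x[0]+s*x[1],-s*x[0]+c*x[1]],1))
print(r.as_euler("xyz",degrees=True))
```

```text
212 [-28.   26.4]
240 [-10.2  26.4]
270 [ 8.6 26.4]
300 [27.6 26.4]
325 [43.9 26.4]
[-1.79992937e+02  1.83487936e-03  1.02599890e+02]
```

View pics/c2b.png

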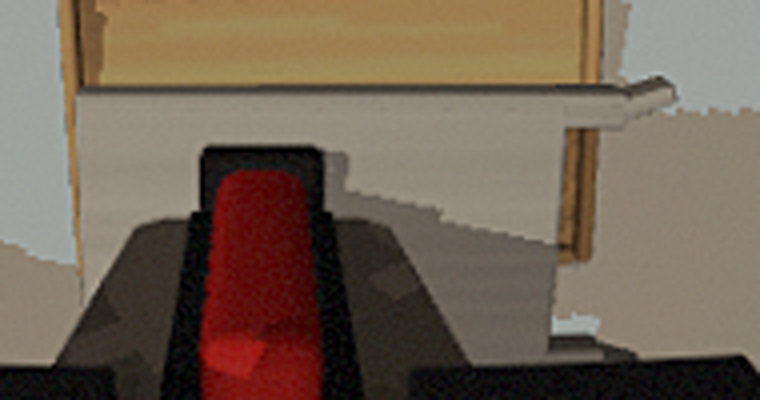

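```bash
cat >> h.py <<'E'
YB=2.0; OB=np.array([575.6,-53.8])
def b2w(x,y,sole):
    c,s=np.cos(np.radians(YB)),np.sin(np.radians(YB))
    return [OB[0]+c*x-s*y, OB[1]+s*x+c*y, sole+33.1]
def w2b(p):
    c,s=np.cos(np.radians(YB)),np.sin(np.radians(YB)); d=np.array(p[:2])-OB
    return np.array([c*d[0]+s*d[1],-s*d[0]+c*d[1],p[2]-33.1])
E
python3 - <<'E'
from station import bot
from h import *
q=quat(YB)
bot.line_to([419.7,269.6,130],120)
bot.move_ptp(b2w(-133,-2.6,80),q)
bot.line_to(b2w(-133,-2.6,47),80);bot.hold(.4)
print(bot.read_ft_force(),w2b(bot.read_eef_pos()),R.from_quat(bot.read_tcp_rot()).as_euler("xyz",degrees=True))
for n in ["wrist","side","scene"]:
    cv2.imwrite(f"pics/{n}3.png",bot.camera(n)[:,:,::-1])
print(bot.read_clock())
w=cv2.imread("pics/wrist3.png");s=cv2.imread("pics/scene3.png");d=cv2.imread("pics/side3.png")
cv2.imwrite("pics/c3.png",cv2.resize(w[120:300,180:430],None,fx=3,fy=3,interpolation=cv2.INTER_CUBIC))
cv2.imwrite("pics/c3s.png",np.hstack([cv2.resize(x,(400,300),interpolation=cv2.INTER_CUBIC) for x in (s[135:240,220:360],d[140:245,175:315])]))
E
```

```text
[-0.46465861  0.35701719 -1.71550139] [-132.83632061   -2.72036284   47.24552111] [1.79973018e+02 1.40110717e-02 9.19946696e+01]
9.825
```

View pics/c3.png

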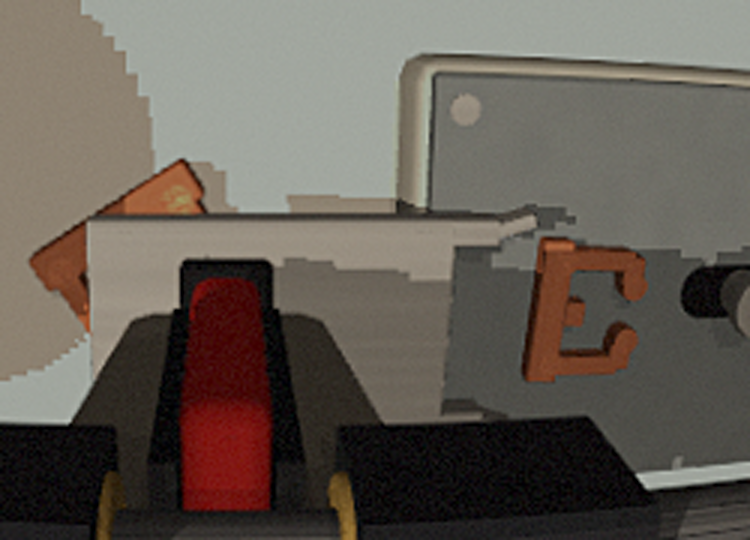

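View pics/c3s.png

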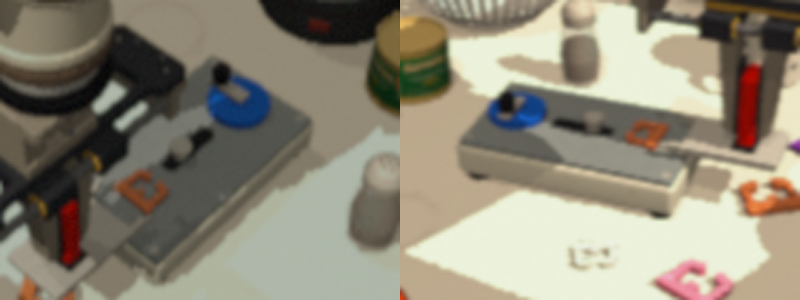

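Wrist3 crop shows the fork behind the clip, the clip's back running from crop (545,240) to (527,380), and the left prong tip at about (530,217). Now measuring the lateral fit.

Run:
```python
from station import bot
from h import *
i=bot.camera_info("wrist")
f=lambda u,v,z:w2b(np.append(onz(i,180+u/3-.33,120+v/3-.33,z,True)[:2],0))[:2].round(1)
z=bot.read_eef_pos()[2]-25
print("back L/R",f(541,240,46),f(526,381,46),"jaw L outer",f(640,250,46),"jaw R outer",f(625,372,46))
print("fork backL",f(90,217,z),"left edge front",f(495,220,z),"cross L",f(455,243,z),"cross R",f(445,400,z),"tip L",f(535,217,z),"R prong inner",f(480,416,z))
print("deck corner",f(433,72,40),"slot left end",f(682,292,40))
```

```text
back L/R [-61.   15.6] [-60.9 -19.9] jaw L outer [-34.6  13.1] jaw R outer [-34.  -18.7]
fork backL [-162.3   23.3] left edge front [-75.6  22.7] cross L [-84.3  17.5] cross R [-83.6 -19.8] tip L [-66.4  23.4] R prong inner [-74.7 -24.2]
deck corner [-87.4  53. ] slot left end [-17.4   0.1]
```

Run:
```python
from station import bot
from h import *
bot.line_to(b2w(-133,-2.3,42.2),40)
for s in (41.6,41.2):
    bot.line_to(b2w(-133,-2.3,s),10); bot.hold(.1); print(s,bot.read_ft_force().round(2),w2b(bot.read_eef_pos()).round(2))
for x in (-128,-124,-120,-116,-114):
    bot.line_to(b2w(x,-2.3,41.2),20); print(x,bot.read_ft_force().round(2),w2b(bot.read_eef_pos()).round(2))
bot.hold(.2);print(bot.read_ft_force().round(2),w2b(bot.read_eef_pos()).round(2))
cv2.imwrite(f"pics/wrist4.png",bot.camera("wrist")[:,:,::-1])
print(bot.read_clock())
w=cv2.imread("pics/wrist4.png")
cv2.imwrite("pics/c4.png",cv2.resize(w[120:300,180:430],None,fx=3,fy=3,interpolation=cv2.INTER_CUBIC))
```

```text
41.6 [-1.06  0.97 -1.59] [-132.95   -2.33   41.66]
41.2 [-0.38  0.22 -1.46] [-133.01   -2.3    41.2 ]
-128 [ 0.28  0.32 -1.21] [-127.88   -2.3    41.2 ]
-124 [-0.06 -0.71 -1.42] [-123.9    -2.31   41.19]
-120 [-0.03 -0.49 -0.68] [-119.87   -2.33   41.22]
-116 [ 0.14 -0.31 -1.57] [-115.88   -2.3    41.22]
-114 [-0.02  0.04 -0.06] [-113.9    -2.32   41.22]
[-0.85 -0.13 -1.09] [-114.04   -2.28   41.17]
12.7417
```

View pics/c4.png

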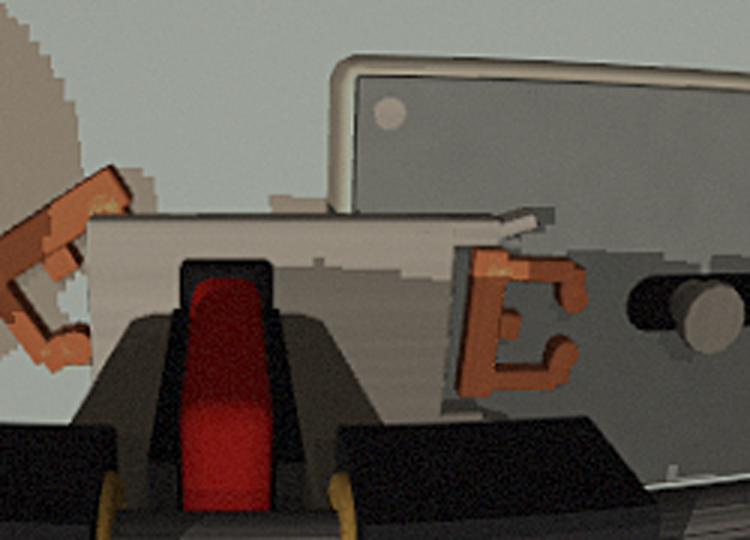

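Run:
```python
from station import bot
from h import *
for x,y in [(-110,-2.3),(-106,-2.3),(-105,0),(-104,2),(-104,0)]:
    bot.line_to(b2w(x,y,41.2),15); print(x,y,bot.read_ft_force().round(2),w2b(bot.read_eef_pos()).round(2))
bot.hold(.2);print(bot.read_ft_force().round(2),w2b(bot.read_eef_pos()).round(2))
i=bot.camera_info("wrist")
cv2.imwrite(f"pics/wrist5.png",bot.camera("wrist")[:,:,::-1])
import pickle;pickle.dump(i,open("i5.pkl","wb"))
print(bot.read_clock())
w=cv2.imread("pics/wrist5.png")
cv2.imwrite("pics/c5.png",cv2.resize(w[150:300,280:430],None,fx=4,fy=4,interpolation=cv2.INTER_CUBIC))
```

```text
-110 -2.3 [ 0.22 -0.76 -0.65] [-109.91   -2.33   41.21]
-106 -2.3 [-0.5  -0.01 -1.64] [-105.87   -2.31   41.24]
-105 0 [ 0.12 -0.57 -2.12] [-104.98    0.11   41.22]
-104 2 [ 0.23  0.   -1.73] [-103.96    2.08   41.2 ]
-104 0 [-0.29 -0.64 -1.31] [-103.98   -0.16   41.21]
[ 1.27 -0.96 -0.43] [-1.0402e+02 -2.0000e-02  4.1210e+01]
14.725
```

View pics/c5.png

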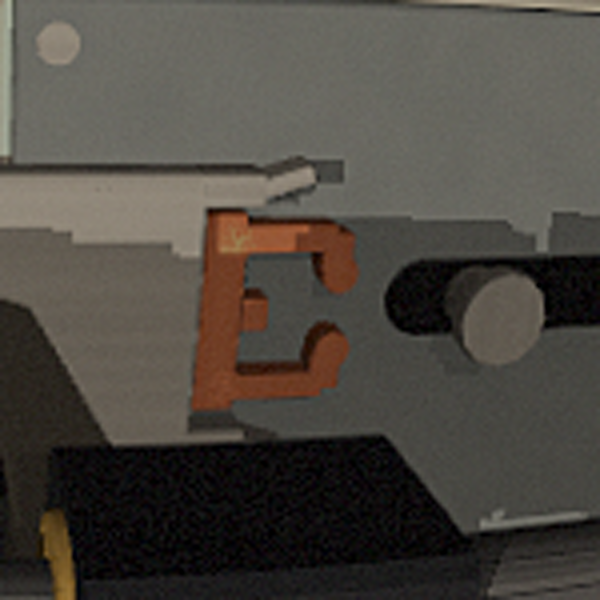

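Run:
```python
from h import *
import pickle
i=pickle.load(open("i5.pkl","rb"))
f=lambda u,v,z:w2b(np.append(onz(i,280+u/4-.375,150+v/4-.375,z,True)[:2],0))[:2].round(1)
print("back",f(208,211,46),f(193,407,46),"jaw outer",f(335,219,46),f(325,395,46),"mouth L/R edge",f(340,293,46),f(330,322,46))
print("axle head",f(503,319,54),"slot L end",f(386,297,40),"screw",f(58,43,40),"left edge",f(200,166,49),"cross L",f(200,207,49),"cross R",f(188,415,49))
```

```text
back [-54.2  18.1] [-54.  -17.4] jaw outer [-31.5  16.6] [-29.4 -16.1] mouth L/R edge [-29.    3.3] [-30.3  -2.1]
axle head [0.  0.5] slot L end [-17.3   0.1] screw [-79.3  44.8] left edge [-56.9  26.5] cross L [-56.4  19.6] cross R [-55.5 -17.5]
```

```bash
cat > push.py <<'E'
from station import bot
from h import *
ux=np.array([np.cos(np.radians(YB)),np.sin(np.radians(YB)),0])
def F(n=5):
    a=[]
    for _ in range(n): a.append(-bot.read_ft_force()@ux); bot.hold(0.008)
    return np.mean(a)
E
python3 - <<'E'
from push import *
bot.hold(.1);b=F(10)
for x in (-96,-90,-86): bot.line_to(b2w(x,0,41.2),20); print(x,round(F()-b,2))
t0=bot.read_clock();log=[];x=-86.;peak=0
while x<-64:
    x+=.5; bot.line_to(b2w(x,0,41.2),10); f=F()-b; p=w2b(bot.read_eef_pos()); log.append((round(p[0],2),round(f,2),round(p[2],2)))
    peak=max(peak,f)
    if f>12: print("high");break
    if peak>3.5 and f<0.67*peak:
        f2=F(6)-b; print("drop?",f,f2)
        if f2<.67*peak: print("SNAP",peak);break
    if len(log)>=14 and log[-1][1]<1.0 and x>-72: print("no force");break
    if bot.read_clock()-t0>12: print("time");break
print(log,b,bot.read_clock(),bot.read_ft_force())
i=bot.camera_info("wrist")
cv2.imwrite(f"pics/wrist6.png",bot.camera("wrist")[:,:,::-1])
w=cv2.imread("pics/wrist6.png")
cv2.imwrite("pics/c6.png",cv2.resize(w[150:300,280:430],None,fx=4,fy=4,interpolation=cv2.INTER_CUBIC))
E
```

```text
-96 0.56
-90 0.55
-86 0.12
time
[(np.float64(-85.51), np.float64(0.37), np.float64(41.2)), (np.float64(-85.0), np.float64(-0.04), np.float64(41.2)), (np.float64(-84.46), np.float64(-0.03), np.float64(41.21)), (np.float64(-83.93), np.float64(-0.06), np.float64(41.24)), (np.float64(-83.45), np.float64(0.54), np.float64(41.22)), (np.float64(-82.95), np.float64(0.53), np.float64(41.2)), (np.float64(-82.47), np.float64(0.56), np.float64(41.21)), (np.float64(-81.97), np.float64(0.73), np.float64(41.21)), (np.float64(-81.46), np.float64(0.44), np.float64(41.22)), (np.float64(-81.07), np.float64(0.29), np.float64(41.15)), (np.float64(-80.69), np.float64(1.22), np.float64(41.11)), (np.float64(-80.11), np.float64(0.83), np.float64(41.07)), (np.float64(-79.57), np.float64(1.54), np.float64(41.12)), (np.float64(-79.07), np.float64(1.35), np.float64(41.16)), (np.float64(-78.56), np.float64(2.15), np.float64(41.16)), (np.float64(-78.03), np.float64(1.84), np.float64(41.17)), (np.float64(-77.54), np.float64(2.12), np.float64(41.19)), (np.float64(-77.03), np.float64(2.35), np.float64(41.19)), (np.fl
[... 774 characters left out ...]
70.24), np.float64(5.59), np.float64(41.09)), (np.float64(-69.76), np.float64(5.77), np.float64(41.11)), (np.float64(-69.37), np.float64(5.87), np.float64(41.12)), (np.float64(-68.92), np.float64(6.26), np.float64(41.12)), (np.float64(-68.48), np.float64(6.35), np.float64(41.14)), (np.float64(-68.07), np.float64(7.19), np.float64(41.1)), (np.float64(-67.69), np.float64(6.87), np.float64(41.11)), (np.float64(-67.22), np.float64(7.34), np.float64(41.13)), (np.float64(-66.78), np.float64(8.07), np.float64(41.14)), (np.float64(-66.22), np.float64(7.5), np.float64(41.12)), (np.float64(-65.85), np.float64(7.89), np.float64(41.12))] -0.20873190605327396 28.6333 [-7.90573564  1.06210125  1.51954451]
```

View pics/c6.png

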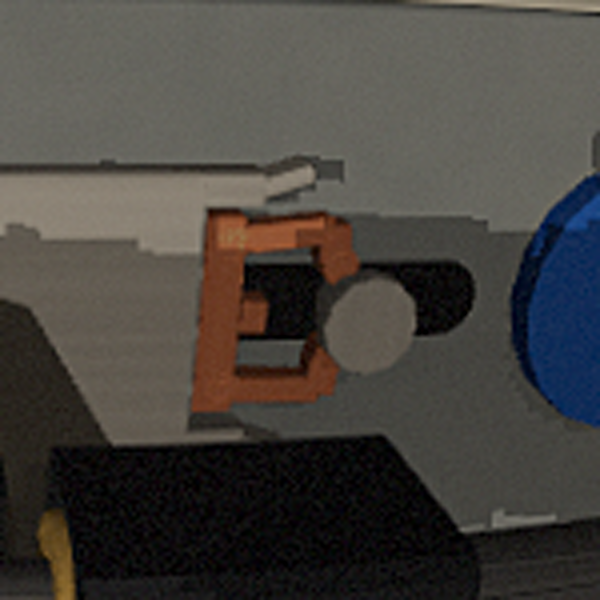

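The clip straddles the neck with its jaws spread and no snap yet, at 7.9 N with the axle about 16 mm in. I'll continue with shorter checks.

Run:
```python
from push import *
b=-.21
x=w2b(bot.read_eef_pos())[0];print(x,F(6)-b); log=[];peak=7.5;t0=bot.read_clock()
x=-65.
while x<-61:
    x+=.3; bot.line_to(b2w(x,0,41.2),10); f=F(4)-b; log.append((round(x,2),round(w2b(bot.read_eef_pos())[0],2),round(f,2)))
    peak=max(peak,f)
    if f>13: print("high");break
    if f<0.67*peak:
        f2=F(4)-b; print("SNAP?",f,f2,peak)
        if f2<.67*peak: break
    if bot.read_clock()-t0>5: print("time");break
print(*log,bot.read_clock())
cv2.imwrite(f"pics/wrist7.png",bot.camera("wrist")[:,:,::-1])
w=cv2.imread("pics/wrist7.png")
cv2.imwrite("pics/c7.png",cv2.resize(w[150:300,280:430],None,fx=4,fy=4,interpolation=cv2.INTER_CUBIC))
```

```text
-65.85309695956096 7.886693847765764
SNAP? 0.49718966615349813 2.5828813274301057 8.781933139244792
(-64.7, np.float64(-65.64), np.float64(8.42)) (-64.4, np.float64(-65.4), np.float64(8.78)) (-64.1, np.float64(-64.93), np.float64(7.97)) (-63.8, np.float64(-64.5), np.float64(7.54)) (-63.5, np.float64(-62.45), np.float64(0.5)) 30.1833
```

View pics/c7.png

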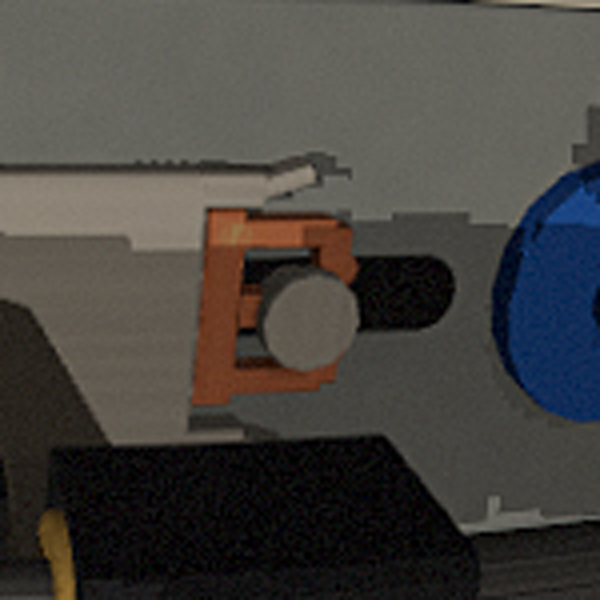

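The push fell from 8.8 N to about 2.5 N and the axle is now seated inside the clip: snapped. I'll withdraw straight back, check, and return to the tray.

Run:
```python
from push import *
bot.line_to(b2w(-80,0,41.2),40)
bot.line_to(b2w(-112,0,41.2),60)
bot.hold(.1);i=bot.camera_info("wrist");cv2.imwrite("pics/wrist8.png",bot.camera("wrist")[:,:,::-1])
print(bot.read_ft_force(),bot.read_clock(),w2b(bot.read_eef_pos()))
import pickle;pickle.dump(i,open("i8.pkl","wb"))
w=cv2.imread("pics/wrist8.png")
cv2.imwrite("pics/c8.png",cv2.resize(w[150:300,280:430],None,fx=4,fy=4,interpolation=cv2.INTER_CUBIC))
```

```text
[-0.53040848 -0.16961943 -0.75787508] 31.625 [-1.11661292e+02 -8.85292036e-02  4.13223789e+01]
```

View pics/c8.png

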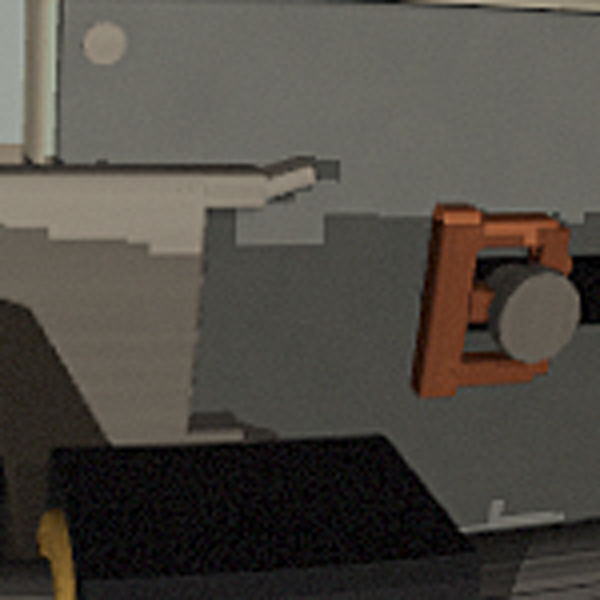

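The axle is back at rest with the clip around the neck under the head, and the fork sits unchanged in the hand. Returning it to the tray.

Run:
```python
from push import *
import pickle
i=pickle.load(open("i8.pkl","rb"))
f=lambda u,v,z:w2b(np.append(onz(i,280+u/4-.375,150+v/4-.375,z,True)[:2],0))[:2].round(1)
print("back",f(435,208,46),f(413,396,46),"axle",f(537,313,54))
bot.line_to(b2w(-118,0,85),120)
bot.move_ptp([419.7,269.6,120],quat(12.9))
bot.line_to([419.7,269.6,55],100)
bot.hold(.15);print(bot.read_eef_pos(),bot.read_ft_force())
bot.line_to([419.7,269.6,41],40)
bot.line_to([419.7,269.6,37.4],15);bot.hold(.2)
print(bot.read_eef_pos(),bot.read_ft_force(),bot.read_clock())
cv2.imwrite("pics/wrist9.png",bot.camera("wrist")[:,:,::-1])
cv2.imwrite("pics/side9.png",bot.camera("side")[:,:,::-1])
w=cv2.imread("pics/wrist9.png");s=cv2.imread("pics/side9.png")
cv2.imwrite("pics/c9.png",np.hstack([cv2.resize(w[150:300,160:360],(400,300)),cv2.resize(s[240:340,190:300],(330,300))]))
```

```text
back [-20.   18.2] [-19.2 -17.4] axle [-0.4  1.1]
[420.44567751 269.82813239  55.87062477] [ 0.38222797 -0.14257378 -2.2139108 ]
[419.74421254 269.61669784  37.46949235] [-0.74299082  0.11564949 -0.89318819] 35.4333
```

View pics/c9.png

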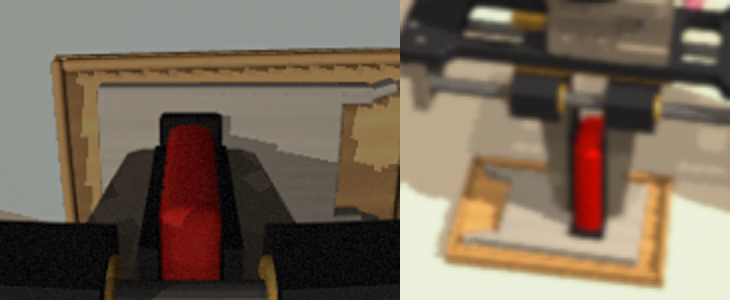

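The clip's back measures at x = -19.6, where -19 means fully home, and the fork lies inside the tray walls. Releasing and retreating.

Run:
```python
from push import *
bot.line_to([419.7,269.6,37.0],10);bot.hold(.1);print(bot.read_ft_force())
bot.grip(46,45)
bot.line_to([419.7,269.6,130],100)
bot.move_ptp([434,235,170],quat(0));bot.hold(.3)
print(bot.read_clock(),bot.read_finger_gap())
ims={n:bot.camera(n)[:,:,::-1] for n in ["wrist","scene","side"]}
for n in ims: cv2.imwrite(f"pics/{n}10.png",ims[n])
o=np.zeros((600,800,3),np.uint8)
o[:300,:400]=cv2.resize(ims["wrist"][90:240,170:370],(400,300)); o[:300,400:]=cv2.resize(ims["side"],(400,300))
o[300:,:400]=cv2.resize(ims["scene"],(400,300)); o[300:,400:]=cv2.resize(ims["scene"][145:235,225:345],(400,300),interpolation=cv2.INTER_CUBIC)
cv2.imwrite("pics/c10.png",o)
```

```text
[ 1.7003685   0.13728444 -1.61484819]
38.2333 46.02161702596257
```

View pics/c10.png

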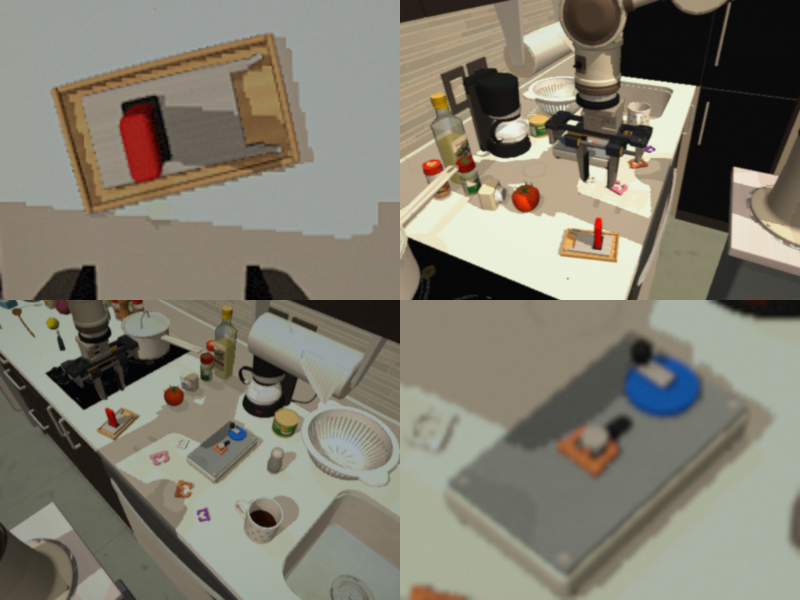

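The final views show the fork standing in its tray, the clip on the axle and the bystanders in place. The gripper is clear of everything.

```bash
python3 -c "
from station import bot
bot.sign_off()"
```

```text
the job is handed in; nothing more can be done
```

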